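# Trip the hidden drawer latch with a screwdriver

## Task

The sample drawer of the small white bench unit is locked by a hidden spring latch behind one of the three small access holes in its front. Take the screwdriver, feel through the holes with its tip for the one where something springy gives way and push it in until the drawer springs out; then lay the screwdriver flat on the worktop and pull the drawer fully open by its handle. Do not knock over or shove aside the beaker, the vial or the dropper bottle that stand beside the unit.

Things in the scene. Friction and masses are not known exactly. Their poses are not given: they have to be found in the camera images.
- housing: White bench unit, fixed, 120 deep (x) x 200 wide (y) x 130 mm high, a timer on top (to 148 mm). Origin: centre of its underside, on the worktop. x points from its front to its back, y to the left seen from the robot, z up. Front face at x = -60 mm: grey panel with three round access holes in a row above (z 68 to 130 mm), white drawer front below (z 14 to 66 mm, 9 mm proud of the face).
- hole_left (a point): Centre of the left access hole, at the front face (12 mm round, 8 mm thick panel, 106 mm above the worktop, 55 mm left of the middle one). Axes as the unit's: push along +x. The latch sits behind one of the holes, another one each time; fixed blocks sit behind the others. All look alike: a flat metal face 14 mm in from the front face.
- hole_middle (a point): Middle access hole, otherwise the same. What the tip meets: a fixed block stops it dead 14 mm in. The latch gives way there against a spring, about 3 N at first and 7 to 9 N where it trips, about 6 mm further in (about 20 mm from the front face); its end stop is about 25 mm in.
- hole_right (a point): Right access hole, 55 mm right of the middle one, otherwise the same.
- drawer (a joint): How far the drawer is out, in m: 0 shut and latched, 0.08 fully open at its stop. Moves along the unit's -x; sliding it takes about 1 N. When the latch trips, a spring throws the drawer out 40 to 55 mm; it stays there.
- drawer_handle (a point): Centre of the drawer's straight bar handle, moves with the drawer. Round steel bar 10 mm thick, 90 mm long along the unit's y, 42 mm above the worktop; its centre line is 41 mm out from the unit's front face when the drawer is shut, with 27 mm of free space between bar and drawer front.
- screwdriver_handle (a point): Middle of the handle of the loose screwdriver (160 mm long overall), which lies on the worktop left of the unit. Handle 78 mm long, 20 mm thick, red; centre 10 mm above the worktop. Axes: y points along the tool to the butt end of the handle, so -y to the tip.
- screwdriver_tip (a point): End of the screwdriver's straight round steel shaft (5 mm thick, 82 mm long), 121 mm from the middle of the handle along its -y. Same axes.
- beaker_centre (a point): Bystander: glass beaker 62 mm wide, 68 mm high, right of the unit; point at half its height. z up.
- vial_centre (a point): Bystander: capped vial 24 mm wide, 53 mm high, right of the unit; point at half its height. z up.
- dropper_centre (a point): Bystander: brown dropper bottle 34 mm wide, 102 mm high, left of the unit; point at half its height. z up.

How it is judged:
On the way:
1. the drawer springs out (more than 10 mm) while the screwdriver's tip is inside the unit through an access hole (more than 12 mm behind the front face) (value of joint drawer above 0.01 m and x of screwdriver_tip in the frame of housing above -0.048 m and z of screwdriver_tip in the frame of housing above 0.09 m), for 0.04 s.
At the end, for the whole second after the job is handed in: The drawer is out more than 70 of its 80 mm and still; the screwdriver lies flat and still on the worktop (middle of its handle below 20 mm, its tip below 25 mm) (value of joint drawer above 0.07 m and height (world z) of screwdriver_handle between 0 and 0.02 m and height (world z) of screwdriver_tip between 0 and 0.025 m and velocity of joint drawer below 0.02 m/s and linear speed of screwdriver below 0.02 m/s); the robot touches nothing.
It fails at once if the beaker is tipped over (beyond 30 degrees) or moved more than 40 mm (distance of beaker_centre from where it was at the start of the episode above 0.04 m or angle between beaker_centre's own z axis and vertical above 0.52 rad).
It fails at once if the vial is tipped over (beyond 30 degrees) or moved more than 40 mm (distance of vial_centre from where it was at the start of the episode above 0.04 m or angle between vial_centre's own z axis and vertical above 0.52 rad).
It fails at once if the dropper bottle is tipped over (beyond 30 degrees) or moved more than 40 mm (distance of dropper_centre from where it was at the start of the episode above 0.04 m or angle between dropper_centre's own z axis and vertical above 0.52 rad).
It also fails if it takes over 61 s, if anything falls off the work surface, if the arm or the gripper's body presses on something with over 40 N, if the wrist force passes 120 N, or if a joint passes its speed limit or range.

## Robot

A 6-joint arm with a two-finger parallel gripper is mounted at the origin on a cart in front of the work surface, level with it; the furniture and walls round the work are solid. World frame = base frame: x ahead of the robot, y to its left, z up, the work surface at z = 0. Lengths are in m, angles in rad, forces in N, time in s.
With the tool pointing down it reaches from about 0.3 to 0.775 m from the base axis. Payload 14.6 kg.
Tool frame: the origin (TCP) lies midway between the tips of the shut fingers; the grasp point (between the pads) lies 19 mm behind it; z points along the fingers, y is the line along which they close (so a half turn about z gives the same grasp; the last joint's range is limited). The gripper opens to 94 mm and grips with 3 to 60 N. Pads are 16 mm wide; open, the fingers measure 119 mm over their backs; the gripper's body (75 mm by 177 mm) begins 78 mm behind the grasp point.
Start: joints at [1.219, 0.3, 1.521, -0, 1.321, -0.067], TCP at [0.155, 0.528, 0.172] pointing down, gripper open.
Joint ranges: [-3.03, 3.03], [-0.79, 2.21], [0.23, 2.52], [-1.04, 4.18], [0, 3.07], [-2.55, 2.55]. Speed limits (rad/s): [2.22, 2.22, 2.57, 3.14, 3.14, 3.14].

## Interface

Orientations are given as [roll, pitch, yaw] about the fixed x, y, z axes, in that order (R = Rz(yaw) Ry(pitch) Rx(roll)).
In Python, from station import telemetry, optics, ctrl gives the robot as it stands.
- The arm moves only by the tool carry_out, never from a script. Its argument "plan" is a list that holds one entry, the list of rows, each a list of 7 numbers: the shift along the tool's x, y, z in mm, then the turn, a rotation vector about the tool's x, y, z in rad, then the finger opening in mm, from 0 to 94. A call has 1 to 20 rows; each row shifts and turns the commanded pose from where the row before left it, along the tool's axes as they then stand; what a row does not reach is not made up. A row lasts 1/12 s, in which the tool goes at most 41.7 mm and 7.16 degrees, less where a joint would pass 70% of its speed; a pose out of reach is approached as far as the arm can. A call with a gripper value outside its range is refused whole. The fingers move at their own pace and stop on an object; "squeeze" is the grip in N (left out, the last holds). Time passes only in rows, so rows that do not move let the fingers close. It gives the time, the measured TCP pose, the force, the opening and the grip force at its end, in the units of the state.
- telemetry.get_obs(): the state, without advancing time (a new reading comes with each control period).
- optics.camera(name): name is "scene" or "top" or "wrist"; returns a dict with "pixels" (480x640x3 uint8, red, green, blue), "intrinsics" (3x3 intrinsics, pixels), "origin" and "rotation" of the camera in the world. Camera axes: x right, y down, z forward; pixel columns grow to the right and rows downward; lengths in m; the calibration is good to about 2 mm. A picture is of the moment at which its call begins. There is no depth.
- ctrl.hand_in(): hands the job in; it is judged then, once.
The state is a dict: "time_s": time; "qpos": joint angles; "joint_vel": joint speeds; "tau": joint torques, N m; "ee_pos": TCP position; "eef_rot": TCP orientation; "force": force on the tool from outside, world axes, zero at the start; "moment": the same for the moment, N m; "grip_width": finger opening in m; "grip_force": force on a finger pad.
Only numpy, scipy, OpenCV 4.12 (cv2) and the standard library are available. Lean on these libraries where they do the work, as an engineer would, in place of code of your own. Each camera call takes 0.05 s, during which the arm holds its last target. There are 200 camera calls.

## Working session

There is one attempt and no reset: what is moved stays moved. The work goes in short steps, Python scripts to look and compute and a tool call to move; the robot and the scene stay as the last step left them, time stands still between calls to the robot, and variables do not carry over. Pictures are saved under pics/ and viewed, at most 12 in all, crops included, and the job is handed in when it is done.

Besides the shell and the picture viewer there is one more tool, called as name(argument=value, ...) on one line, values as JSON. carry_out: Moves the arm, as the interface text tells. Its arguments: {"type":"object","properties":{"plan":{"type":"array","items":{"type":"array","items":{"type":"array","items":{"type":"number"}}}},"squeeze":{"type":"number"}},"required":["plan"]}

```bash
ls; mkdir -p pics
cat > h.py <<'E'
import numpy as np, cv2
from scipy.spatial.transform import Rotation as R
from station import telemetry, optics, ctrl
def snap(n,f):
    c=optics.camera(n); cv2.imwrite('pics/'+f,c['pixels'][:,:,::-1]); np.savez('pics/'+f+'.npz',**c); return c
def ray(c,u,v,z):
    d=c['rotation']@np.linalg.solve(c['intrinsics'],[u,v,1.]); o=np.array(c['origin']); return o+d*(z-o[2])/d[2]
def proj(c,p):
    q=c['intrinsics']@(np.array(c['rotation']).T@(np.array(p)-c['origin'])); return q[:2]/q[2]
E
python3 - <<'E'
from h import *
for n in('top','scene'):
    c=snap(n,n+'0.png'); print(n,c['origin'],c['rotation'],c['intrinsics'])
print(telemetry.get_obs())
E
```

```text
pics
top [0.46870567 0.01913017 0.97186449] [-3.02162331  0.00818892 -1.57784617] [[435.38621884   0.         329.85309046]
 [  0.         435.38621884 232.53083605]
 [  0.           0.           1.        ]]
scene [ 0.24807044 -0.23247373  0.90243332] [-2.66003114 -0.01240056 -0.89697844] [[480.56952454   0.         322.40187027]
 [  0.         480.56952454 240.33496527]
 [  0.           0.           1.        ]]
{'time_s': 0.1, 'qpos': array([ 1.21941805e+00,  3.00400077e-01,  1.52148074e+00, -3.55492401e-05,
        1.32070277e+00, -6.66078769e-02]), 'joint_vel': array([ 0.00118708, -0.00119327, -0.00264007,  0.00061382,  0.00049988,
       -0.00107104]), 'tau': array([ 2.46307158e-03, -5.32634676e+01, -3.53290594e+01,  7.10313278e-02,
        2.34682899e-02, -4.53499297e-06]), 'ee_pos': array([0.15444464, 0.52760484, 0.17126775]), 'eef_rot': array([-3.14060163e+00, -3.15969891e-05,  2.85683105e+00]), 'force': array([ 0.02409509,  0.40862184, -0.49120273]), 'moment': array([-0.02323115,  0.02786222, -0.04404874]), 'grip_force': 0.0, 'grip_width': 0.09403177963934779}
```

View pics/top0.png

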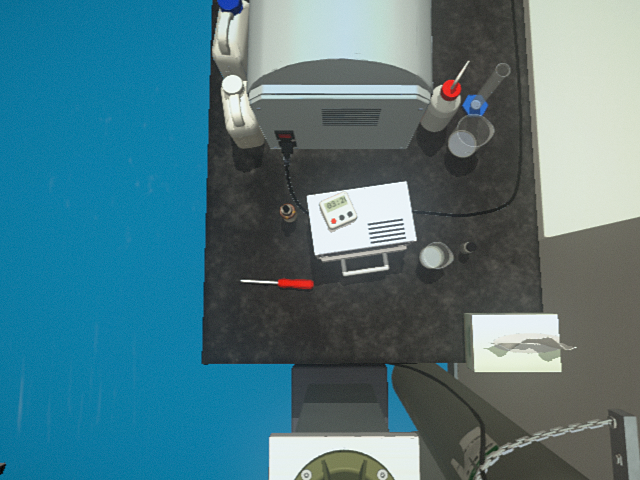

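View pics/scene0.png

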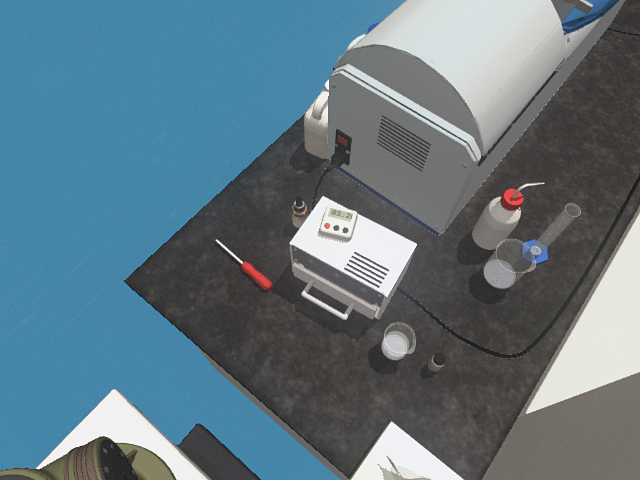

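```bash
sed -i "s/d=c\['rotation'\]/d=R.from_euler('xyz',c['rotation']).as_matrix()/; s/np.array(c\['rotation'\]).T/R.from_euler('xyz',c['rotation']).as_matrix().T/" h.py
python3 - <<'E'
from h import *
a=cv2.imread('pics/top0.png')[170:300,230:430]; b=cv2.imread('pics/scene0.png')[190:330,200:420]
cv2.imwrite('pics/crop.png',cv2.resize(a,None,fx=4,fy=4,interpolation=cv2.INTER_CUBIC))
c=np.load('pics/top0.png.npz')
for n,u,v,z in[('BL',307,195,.13),('BR',408,182,.13),('FR',416,240,.13),('FL',315,255,.13),('tip',241,281,.005),('butt',313,284,.01),('drop',288,210,.1),('vial',469,245,.05),('beak',433,257,.035),('hl',342,269,.042),('hr',388,266,.042)]: print(n,ray(c,u,v,z).round(4))
E
```

```text
BL [0.645  0.0698 0.13  ]
BR [ 0.6694 -0.1295  0.13  ]
FR [ 0.5543 -0.1418  0.13  ]
FL [0.5267 0.0544 0.13  ]
tip [0.479  0.2234 0.005 ]
butt [0.4712 0.064  0.01  ]
drop [0.6206 0.1102 0.1   ]
vial [ 0.5509 -0.2689  0.05  ]
beak [ 0.527  -0.1953  0.035 ]
hl [0.5024 0.0006 0.042 ]
hr [ 0.5081 -0.0973  0.042 ]
```

View pics/crop.png

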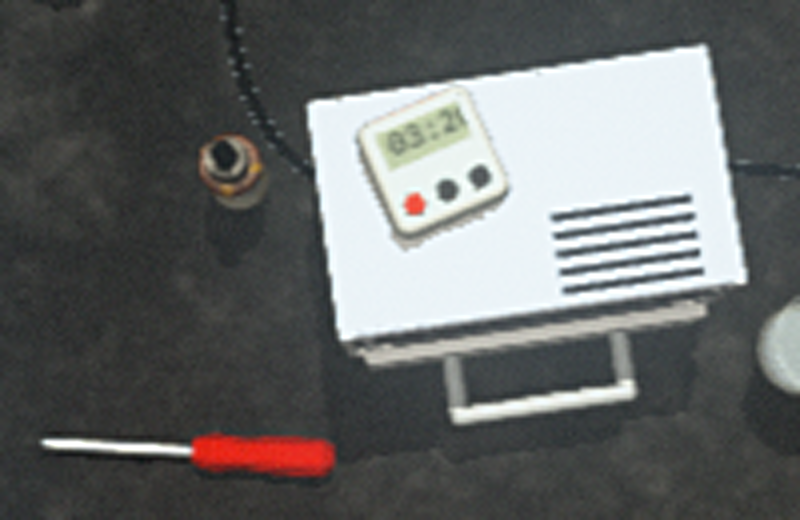

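carry_out(plan=[[[-23.5,-17.1,0,0,0,0,70],[-23.5,-17.1,0,0,0,0,70],[-23.5,-17.1,0,0,0,0,70],[-23.5,-17.1,0,0,0,0,70],[-23.5,-17.1,0,0,0,0,70],[-23.5,-17.1,0,0,0,0,70],[-23.5,-17.1,0,0,0,0,70],[-23.5,-17.1,0,0,0,0,70],[-23.5,-17.1,0,0,0,0,70],[-23.5,-17.1,0,0,0,0,70],[-23.5,-17.1,0,0,0,0,70],[-23.5,-17.1,0,0,0,0,70],[-23.5,-17.1,0,0,0,0,70],[-23.5,-17.1,0,0,0,0,70],[-23.5,-17.1,0,0,0,0,70],[-23.5,-17.1,0,0,0,0,70],[-23.5,-17.1,0,0,0,0,70],[-23.5,-17.1,0,0,0,0,70]]])

```text
time_s: 1.6
ee_pos: [0.4746, 0.1122, 0.1716]
eef_rot: [-3.141, -0.0, 2.857]
force: [0.3, 1.2, 0.0]
grip_width: 0.0699
grip_force: 0.0
```

carry_out(plan=[[[0,0,0,0,0,0.1214,70],[0,0,0,0,0,0.1214,70],[0,0,0,0,0,0.1214,70],[0,0,0,0,0,0.1214,70],[0,0,0,0,0,0.1214,70],[0,0,0,0,0,0.1214,70],[0,0,0,0,0,0.1214,70],[0,0,0,0,0,0.1214,70],[0,0,0,0,0,0.1214,70],[0,0,0,0,0,0.1214,70],[0,0,0,0,0,0.1214,70],[0,0,0,0,0,0,70],[0,0,0,0,0,0,70]]])

```text
time_s: 2.68
ee_pos: [0.4739, 0.1136, 0.1716]
eef_rot: [-3.141, 0.0, 1.525]
force: [-0.2, 0.8, 0.3]
grip_width: 0.0699
grip_force: 0.0
```

Run:
```python
from h import *
c=snap('wrist','w1.png'); o=telemetry.get_obs(); print(o['ee_pos'],o['eef_rot'],o['qpos'],o['time_s'])
print(c['origin'],c['rotation'])
for p in [(.479,.2234,.003),(.4712,.064,.01)]: print(proj(c,p))
```

```text
[0.4739052  0.11356492 0.17160336] [-3.14124016e+00  8.07031580e-05  1.52585829e+00] [ 1.60030604e-01  1.60271713e-01  1.69303025e+00 -7.56712143e-06
  1.28865223e+00  2.04970765e-01] 2.7333
[0.47782275 0.19656503 0.38369404] [ 2.85294205e+00  3.89994189e-04 -4.42557151e-02]
[324.73907316  91.9998005 ]
[323.96254092 265.6755012 ]
```

View pics/w1.png

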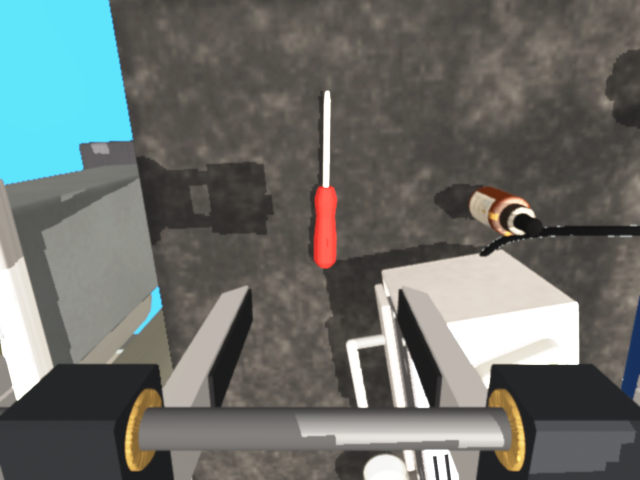

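carry_out(plan=[[[0,0.8,16.7,0,0,0,70],[0,0,16.7,0,0,0,70],[0,0,16.7,0,0,0,70],[0,0,16.7,0,0,0,70],[0,0,16.7,0,0,0,70],[0,0,16.7,0,0,0,70],[0,0,16.7,0,0,0,70],[0,0,16.7,0,0,0,70],[0,0,16.7,0,0,0,70],[0,0,10,0,0,0,70],[0,0,6.5,0,0,0,70],[0,0,0,0,0,0,70],[0,0,0,0,0,0,10],[0,0,0,0,0,0,10],[0,0,0,0,0,0,10],[0,0,0,0,0,0,10],[0,0,0,0,0,0,10],[0,0,0,0,0,0,10]]], squeeze=50)

```text
time_s: 4.23
ee_pos: [0.475, 0.1136, 0.0052]
eef_rot: [3.141, -0.0, 1.521]
force: [0.6, 0.3, 0.3]
grip_width: 0.0334
grip_force: 0.0
```

carry_out(plan=[[[0,0,0,0,0,0,10],[0,0,0,0,0,0,10],[0,0,0,0,0,0,10],[0,0,0,0,0,0,10],[0,0,0,0,0,0,10],[0,0,0,0,0,0,10]]])

```text
time_s: 4.73
ee_pos: [0.4748, 0.1135, 0.0049]
eef_rot: [-3.142, 0.0, 1.521]
force: [-1.4, 0.4, 0.7]
grip_width: 0.0099
grip_force: 0.0
```

Run:
```python
from h import *
snap('wrist','w2.png'); snap('scene','s2.png')
a=cv2.imread('pics/w2.png');b=cv2.imread('pics/s2.png')[160:400,150:390]
cv2.imwrite('pics/c2.png',np.hstack([cv2.resize(a,(480,360)),cv2.resize(b,(360,360))[:, :310]]))
```

```text
(no output)
```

View pics/c2.png

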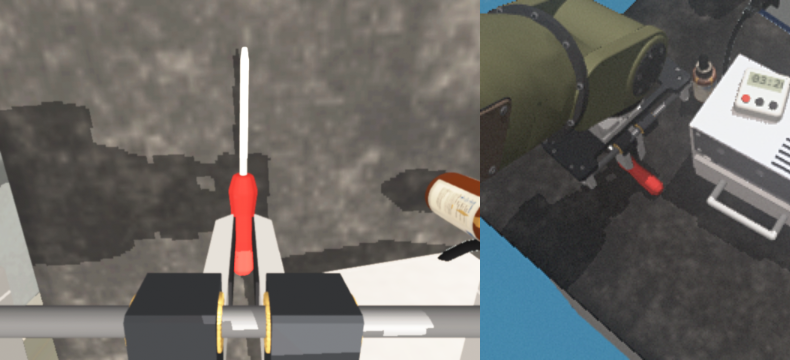

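carry_out(plan=[[[0,0,0,0,0,0,0],[0,0,0,0,0,0,0],[0,0,0,0,0,0,0],[0,0,0,0,0,0,0],[0,0,0,0,0,0,0]]])

```text
time_s: 5.25
ee_pos: [0.4748, 0.1136, 0.0049]
eef_rot: [-3.142, 0.0, 1.521]
force: [-0.1, 0.2, -0.6]
grip_width: 0.0002
grip_force: 0.0
```

Run:
```python
from h import *
c=snap('wrist','w3.png'); s=snap('scene','s3.png'); o=telemetry.get_obs(); p=o['ee_pos']
print(p,proj(c,p),proj(s,p),proj(c,(.479,.2234,.003)),proj(c,(.4712,.064,.01)))
a=cv2.imread('pics/w3.png')[40:440,200:460]
q=proj(s,p).astype(int);b=cv2.imread('pics/s3.png')[q[1]-50:q[1]+50,q[0]-50:q[0]+50]
cv2.imwrite('pics/c3.png',np.hstack([a,cv2.resize(b,(400,400),interpolation=2)]))
```

```text
[0.47479955 0.11353317 0.00494455] [324.25871813 278.76226237] [253.4522289  273.09817087] [321.97204787  66.33547855] [322.18993768 361.60517646]
```

View pics/c3.png

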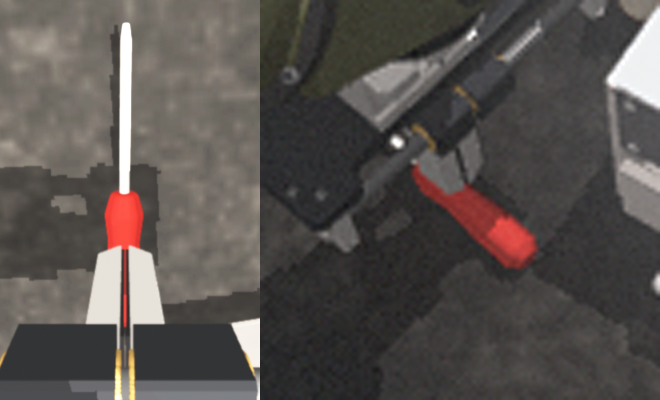

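carry_out(plan=[[[0,1.5,0,0,0,0,40],[0,0,0,0,0,0,40],[0,0,0,0,0,0,40],[0,0,0,0,0,0,40],[0,0,0,0,0,0,40],[0,0,0,0,0,0,40],[0,0,0,0,0,0,40],[0,0,2,0,0,0,40],[0,0,1.5,0,0,0,40],[0,0,0,0,0,0,40]]])

```text
time_s: 6.18
ee_pos: [0.4761, 0.1134, 0.0011]
eef_rot: [-3.141, 0.0, 1.521]
force: [1.5, -0.3, -0.7]
grip_width: 0.0401
grip_force: 0.0
```

carry_out(plan=[[[0,0,2,0,0,0,40],[0,0,0,0,0,0,40]]])

```text
time_s: 6.35
ee_pos: [0.4762, 0.1135, -0.0009]
eef_rot: [-3.141, 0.0, 1.521]
force: [-0.8, -0.3, -0.1]
grip_width: 0.0401
grip_force: 0.0
```

carry_out(plan=[[[0,0,2,0,0,0,40],[0,0,1,0,0,0,40],[0,0,0,0,0,0,40]]])

```text
time_s: 6.6
ee_pos: [0.4761, 0.1134, -0.0038]
eef_rot: [-3.141, 0.0, 1.521]
force: [-1.2, -1.3, -0.7]
grip_width: 0.0401
grip_force: 0.0
```

carry_out(plan=[[[0,0,0,0,0,0,4],[0,0,0,0,0,0,4],[0,0,0,0,0,0,4],[0,0,0,0,0,0,4],[0,0,0,0,0,0,4],[0,0,0,0,0,0,4]]])

```text
time_s: 7.1
ee_pos: [0.4763, 0.1135, -0.0035]
eef_rot: [3.142, 0.0, 1.521]
force: [-0.4, -0.1, -0.8]
grip_width: 0.0054
grip_force: 0.0
```

carry_out(plan=[[[0,0,0,0,0,0,40],[0,0,0,0,0,0,40],[0,0,0,0,0,0,40],[0,0,0,0,0,0,40],[0,0,0,0,0,0,40],[0,0,0,0,0,0,40],[0,0,2,0,0,0,40],[0,0,0,0,0,0,40]]])

```text
time_s: 7.77
ee_pos: [0.4762, 0.1134, -0.0059]
eef_rot: [-3.141, 0.0, 1.521]
force: [0.2, -0.1, 0.9]
grip_width: 0.0398
grip_force: 0.0
```

carry_out(plan=[[[0,0,2,0,0,0,40],[0,0,1.5,0,0,0,40],[0,0,0,0,0,0,40]]])

```text
time_s: 8.02
ee_pos: [0.4761, 0.1134, -0.0094]
eef_rot: [-3.141, 0.0, 1.521]
force: [1.0, 0.4, 0.5]
grip_width: 0.04
grip_force: 0.0
```

carry_out(plan=[[[0,0,0,0,0,0,4],[0,0,0,0,0,0,4],[0,0,0,0,0,0,4],[0,0,0,0,0,0,4],[0,0,0,0,0,0,4],[0,0,0,0,0,0,4]]])

```text
time_s: 8.52
ee_pos: [0.4763, 0.1135, -0.009]
eef_rot: [3.141, -0.0, 1.521]
force: [-0.0, -1.0, -0.0]
grip_width: 0.0051
grip_force: 0.0
```

carry_out(plan=[[[0,0,0,0,0,0,60],[0,0,0,0,0,0,60],[0,0,0,0,0,0,60],[0,0,0,0,0,0,60],[0,0,0,0,0,0,60],[0,0,0,0,0,0,60],[0,0,0,0,0,0,60],[0,0,0,0,0,0,60]]])

```text
time_s: 9.18
ee_pos: [0.4763, 0.1135, -0.009]
eef_rot: [3.142, 0.0, 1.521]
force: [-0.4, 0.2, 0.3]
grip_width: 0.0549
grip_force: 0.0
```

Run:
```python
from h import *
c=snap('wrist','w4.png'); s=snap('scene','s4.png'); o=telemetry.get_obs(); p=o['ee_pos']
print(p,o['grip_width'],o['qpos'],proj(c,p),proj(s,p))
a=cv2.imread('pics/w4.png')[40:440,120:520]
q=proj(s,p).astype(int);b=cv2.imread('pics/s4.png')[q[1]-50:q[1]+50,q[0]-50:q[0]+50]
cv2.imwrite('pics/c4.png',np.hstack([a,cv2.resize(b,(400,400),interpolation=2)]))
```

```text
[ 0.47633059  0.11346683 -0.00904105] 0.05965507783575 [1.59035035e-01 4.07593633e-01 1.84994912e+00 2.62881508e-06
 8.84018892e-01 2.08439500e-01] [324.31754312 278.75640002] [254.75953618 275.32235138]
```

View pics/c4.png

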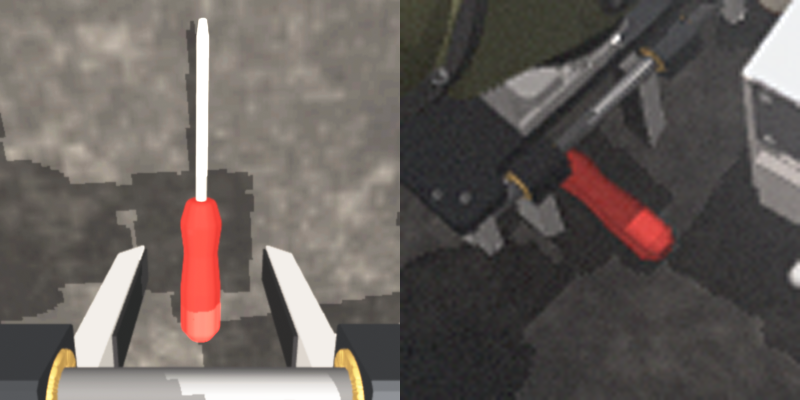

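Run:
```python
from h import *
c=np.load('pics/w4.png.npz'); print(c['intrinsics'],c['origin'],c['rotation'])
M=R.from_euler('xyz',c['rotation']).as_matrix()
p=np.array([.4763,.1135,-.009])
for dz in (0,.01,.02,.03,.04):
  for dy in (0,.008,):
    q=p+[0,dy,dz]; d=(M.T@(q-c['origin']))[2]
    print(dz,dy,proj(c,q)[1].round(1),'sep60',(c['intrinsics'][0,0]*.0597/d).round(1))
```

```text
[[405.74207051   0.         324.58309388]
 [  0.         405.74207051 244.30147058]
 [  0.           0.           1.        ]] [0.48047068 0.19644046 0.20308683] [ 2.85303318e+00 -2.37622191e-05 -4.81275339e-02]
0 0 278.7 sep60 106.7
0 0.008 265.2 sep60 107.8
0.01 0 285.6 sep60 111.4
0.01 0.008 271.5 sep60 112.6
0.02 0 293.0 sep60 116.6
0.02 0.008 278.4 sep60 117.9
0.03 0 301.2 sep60 122.2
0.03 0.008 286.0 sep60 123.6
0.04 0 310.2 sep60 128.4
0.04 0.008 294.3 sep60 130.0
```

carry_out(plan=[[[0,0,3,0,0,0,50],[0,0,3,0,0,0,50],[0,0,2,0,0,0,50],[0,0,0,0,0,0,50]]])

```text
time_s: 9.62
ee_pos: [0.476, 0.1134, -0.0177]
eef_rot: [-3.141, 0.0, 1.521]
force: [0.2, 0.3, 0.4]
grip_width: 0.0498
grip_force: 0.0
```

carry_out(plan=[[[0,0,3,0,0,0,50],[0,0,0,0,0,0,50]]])

```text
time_s: 9.78
ee_pos: [0.4761, 0.1134, -0.0205]
eef_rot: [-3.141, 0.0, 1.521]
force: [-1.0, 0.2, -0.2]
grip_width: 0.0501
grip_force: 0.0
```

carry_out(plan=[[[0,0,0,0,0,0,4],[0,0,0,0,0,0,4],[0,0,0,0,0,0,4],[0,0,0,0,0,0,4],[0,0,0,0,0,0,4],[0,0,0,0,0,0,4],[0,0,0,0,0,0,4]]])

```text
time_s: 10.37
ee_pos: [0.4763, 0.1135, -0.0201]
eef_rot: [-3.142, 0.0, 1.521]
force: [-0.3, -0.0, -0.1]
grip_width: 0.0161
grip_force: 43.3
```

carry_out(plan=[[[0,0,0,0,0,0,40],[0,0,0,0,0,0,40],[0,0,0,0,0,0,40],[0,0,2,0,0,0,40],[0,0,2,0,0,0,40],[0,0,0,0,0,0,40]]])

```text
time_s: 10.87
ee_pos: [0.4761, 0.1134, -0.0245]
eef_rot: [-3.141, 0.0, 1.521]
force: [-0.6, 0.1, -0.3]
grip_width: 0.0404
grip_force: 0.0
```

carry_out(plan=[[[0,0,2,0,0,0,40],[0,0,0,0,0,0,40]]])

```text
time_s: 11.03
ee_pos: [0.4761, 0.1135, -0.0264]
eef_rot: [-3.141, 0.0, 1.521]
force: [0.1, -0.4, -0.3]
grip_width: 0.0401
grip_force: 0.0
```

carry_out(plan=[[[0,0,0,0,0,0,4],[0,0,0,0,0,0,4],[0,0,0,0,0,0,4],[0,0,0,0,0,0,4],[0,0,0,0,0,0,4],[0,0,0,0,0,0,4],[0,0,0,0,0,0,4]]], squeeze=55)

```text
time_s: 11.62
ee_pos: [0.4763, 0.1135, -0.026]
eef_rot: [3.142, 0.0, 1.521]
force: [-0.1, 1.0, -0.4]
grip_width: 0.0195
grip_force: 54.9
```

carry_out(plan=[[[0,0,-6,0,0,0,4],[0,0,-12,0,0,0,4],[0,0,-12,0,0,0,4],[0,0,-12,0,0,0,4],[0,0,-12,0,0,0,4],[0,0,-12,0,0,0,4],[0,0,-12,0,0,0,4],[0,0,-12,0,0,0,4],[0,0,-6,0,0,0,4],[-15.7,-9.6,0,0,0,0,4],[-15.7,-9.6,0,0,0,0,4],[-15.7,-9.6,0,0,0,0,4],[-15.7,-9.6,0,0,0,0,4],[-15.7,-9.6,0,0,0,0,4],[-15.7,-9.6,0,0,0,0,4],[-15.7,-9.6,0,0,0,0,4],[-15.7,-9.6,0,0,0,0,4]]])

```text
time_s: 13.03
ee_pos: [0.3927, -0.0088, 0.07]
eef_rot: [-3.142, 0.0, 1.521]
force: [-0.6, 0.5, -0.6]
grip_width: 0.0194
grip_force: 54.9
```

carry_out(plan=[[[0,0,0,0,0,0.1159,4],[0,0,0,0,0,0.1159,4],[0,0,0,0,0,0.1159,4],[0,0,0,0,0,0.1159,4],[0,0,0,0,0,0.1159,4],[0,0,0,0,0,0.1159,4],[0,0,0,0,0,0.1159,4],[0,0,0,0,0,0.1159,4],[0,0,0,0,0,0.1159,4],[0,0,0,0,0,0.1159,4],[0,0,0,0,0,0.1159,4],[0,0,0,0,0,0.1159,4],[0,0,0,0,0,0,4],[0,0,0,0,0,0,4]]])

```text
time_s: 14.2
ee_pos: [0.3933, -0.0082, 0.07]
eef_rot: [-3.142, 0.0, 0.134]
force: [-0.0, -0.6, -0.9]
grip_width: 0.0194
grip_force: 54.9
```

Run:
```python
from h import *
c=snap('wrist','w5.png'); o=telemetry.get_obs(); p=o['ee_pos']; print(p,o['eef_rot'],o['grip_width'],c['origin'],c['rotation'])
for h in[(.5322,.0098,.106),(.5393,-.0447,.106),(.5464,-.0992,.106)]: print(proj(c,h))
y=o['eef_rot'][2]; t=p+[.11*np.cos(y),.11*np.sin(y),.036]; print(t,proj(c,t))
cv2.imwrite('pics/c5.png',cv2.resize(c['pixels'][:300,160:560,::-1],None,fx=2,fy=2,interpolation=2))
```

```text
[ 0.39333281 -0.00815964  0.0699672 ] [-3.14156376e+00  6.93975694e-05  1.34826202e-01] 0.01916731276064076 [0.47563815 0.00301444 0.28210484] [ 2.85367706e+00 -8.15017381e-04 -1.43527338e+00]
[326.64289033 -33.72150944]
[472.56150834 -32.67111543]
[618.22019673 -31.62259253]
[0.50233453 0.00662636 0.1059672 ] [324.2925775  53.4417278]
```

View pics/c5.png

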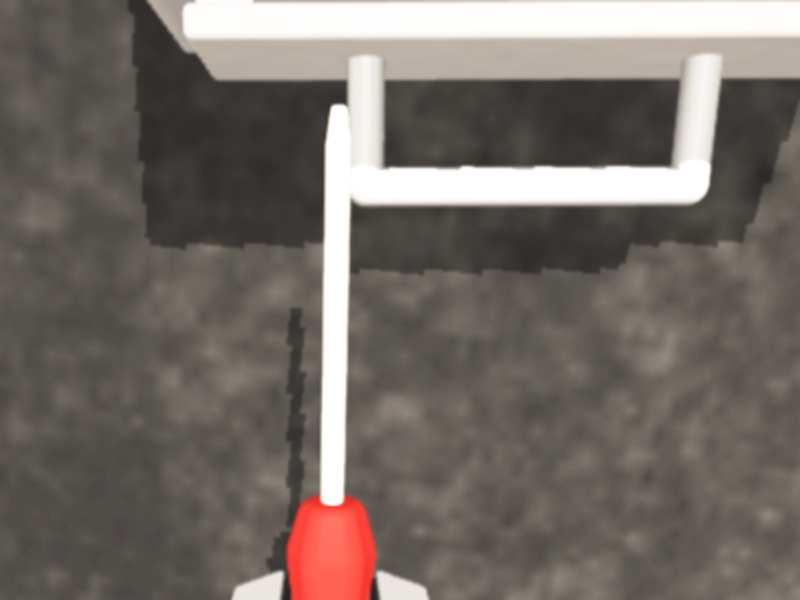

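Run:
```python
from h import *
c=np.load('pics/w5.png.npz'); t=ray(c,329.5,53,.106); L=ray(c,160+350/2,93,.042);Rr=ray(c,160+710/2,93,.042)
A=ray(c,160+190/2,1,.066);B=ray(c,559,0.5,.066)
f=lambda a,b:np.arctan2(b[0]-a[0],a[1]-b[1])
print(t,L,Rr,np.linalg.norm(L-Rr),f(L,Rr))
m=(L+Rr)/2; yaw=.13; ex=np.array([np.cos(yaw),np.sin(yaw),0]);ey=np.array([-np.sin(yaw),np.cos(yaw),0])
print('face mid',m+.041*ex,'tip rel face',(t-m)@ex-.041,'lat',(t-m)@ey)
s=snap('scene','s5.png')
for d in (0,.005): print(proj(s,t+[0,0,d]))
q=proj(s,t).astype(int);cv2.imwrite('pics/c6.png',cv2.resize(s and cv2.imread('pics/s5.png')[q[1]-50:q[1]+50,q[0]-60:q[0]+70],None,fx=5,fy=5,interpolation=2)); print(q)
```

```text
[0.50276843 0.00459793 0.106     ] [ 0.49289176 -0.00067373  0.042     ] [ 0.50641912 -0.09983616  0.042     ] 0.10008084709682323 0.13557927959084132
face mid [ 0.54030948 -0.04493994  0.042     ] tip rel face -0.03080247631470208 lat 0.05398646476665524
[302.31415346 274.2878253 ]
[302.24544317 273.17109155]
[302 274]
```

View pics/c6.png

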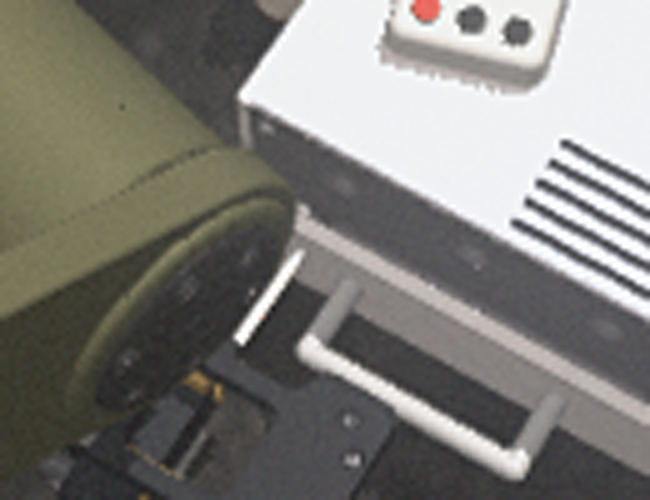

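carry_out(plan=[[[0,-1,0,0,0,0,4],[5,0,0,0,0,0,4],[5,0,0,0,0,0,4],[5,0,0,0,0,0,4],[5,0,0,0,0,0,4],[5,0,0,0,0,0,4],[4,0,0,0,0,0,4],[3,0,0,0,0,0,4],[0,0,0,0,0,0,4]]])

```text
time_s: 15.05
ee_pos: [0.4255, -0.0029, 0.0699]
eef_rot: [-3.142, 0.0, 0.131]
force: [-0.1, -0.2, -0.2]
grip_width: 0.0193
grip_force: 54.9
```

carry_out(plan=[[[3,0,0,0,0,0,4],[3,0,0,0,0,0,4],[2,0,0,0,0,0,4],[0,0,0,0,0,0,4]]])

```text
time_s: 15.38
ee_pos: [0.4333, -0.0019, 0.07]
eef_rot: [3.142, -0.0, 0.131]
force: [0.3, -0.6, -0.5]
grip_width: 0.0191
grip_force: 54.9
```

carry_out(plan=[[[2,0,0,0,0,0,4],[0,0,0,0,0,0,4]]])

```text
time_s: 15.55
ee_pos: [0.4351, -0.0017, 0.07]
eef_rot: [3.142, -0.0, 0.131]
force: [-0.3, -1.1, -0.5]
grip_width: 0.0192
grip_force: 54.9
```

carry_out(plan=[[[2,0,0,0,0,0,4],[0,0,0,0,0,0,4]]])

```text
time_s: 15.72
ee_pos: [0.4371, -0.0015, 0.07]
eef_rot: [3.142, -0.0, 0.131]
force: [-0.2, -0.6, -0.7]
grip_width: 0.0193
grip_force: 54.9
```

carry_out(plan=[[[1.5,0,0,0,0,0,4],[0,0,0,0,0,0,4]]])

```text
time_s: 15.88
ee_pos: [0.4379, -0.0012, 0.0697]
eef_rot: [-3.141, 0.001, 0.131]
force: [-3.0, -0.5, -1.2]
grip_width: 0.0192
grip_force: 54.9
```

carry_out(plan=[[[1.5,0,0,0,0,0,4],[0,0,0,0,0,0,4]]])

```text
time_s: 16.05
ee_pos: [0.4381, -0.0011, 0.0692]
eef_rot: [-3.141, 0.005, 0.131]
force: [-10.2, -1.7, -1.4]
grip_width: 0.0191
grip_force: 54.9
```

carry_out(plan=[[[1,0,0,0,0,0,4],[0,0,0,0,0,0,4]]])

```text
time_s: 16.22
ee_pos: [0.4382, -0.001, 0.0688]
eef_rot: [-3.141, 0.007, 0.131]
force: [-14.2, -1.6, -0.1]
grip_width: 0.0192
grip_force: 54.9
```

carry_out(plan=[[[-4,0,0,0,0,0,4],[-6,0,0,0,0,0,4],[-6,0,0,0,0,0,4],[-6,0,0,0,0,0,4],[-6,0,0,0,0,0,4],[-6,0,0,0,0,0,4],[-4,0,0,0,0,0,4],[0,5,0,0,0,0,4],[0,10,0,0,0,0,4],[0,10,0,0,0,0,4],[0,10,0,0,0,0,4],[0,10,0,0,0,0,4],[0,10,0,0,0,0,4],[0,0,0,0,0,0,4],[0,0,0,0,0,0,4]]])

```text
time_s: 17.47
ee_pos: [0.4103, -0.061, 0.0698]
eef_rot: [-3.141, 0.0, 0.129]
force: [-0.5, -0.3, -1.5]
grip_width: 0.0193
grip_force: 54.9
```

Run:
```python
from h import *
c=snap('wrist','w6.png'); o=telemetry.get_obs(); print(o['ee_pos'],o['eef_rot'])
g=cv2.cvtColor(c['pixels'],cv2.COLOR_RGB2GRAY)
for r in range(36,110,4):
    x=np.where(g[r,290:360]>200)[0]; print(r,(290+x.min(),290+x.max()) if len(x) else None)
```

```text
[ 0.41027492 -0.0605662   0.06984105] [-3.14141516e+00  2.61953731e-04  1.29856192e-01]
36 (np.int64(290), np.int64(359))
40 (np.int64(290), np.int64(337))
44 None
48 None
52 (np.int64(327), np.int64(331))
56 (np.int64(325), np.int64(333))
60 (np.int64(325), np.int64(333))
64 (np.int64(324), np.int64(333))
68 (np.int64(324), np.int64(334))
72 (np.int64(323), np.int64(334))
76 (np.int64(323), np.int64(334))
80 (np.int64(323), np.int64(334))
84 (np.int64(323), np.int64(334))
88 (np.int64(323), np.int64(334))
92 (np.int64(323), np.int64(334))
96 (np.int64(323), np.int64(334))
100 (np.int64(323), np.int64(334))
104 (np.int64(290), np.int64(359))
108 (np.int64(290), np.int64(359))
```

carry_out(plan=[[[5,0,0,0,0,0,4],[5,0,0,0,0,0,4],[5,0,0,0,0,0,4],[4,0,0,0,0,0,4],[3,0,0,0,0,0,4],[3,0,0,0,0,0,4],[3,0,0,0,0,0,4],[0,0,0,0,0,0,4]]])

```text
time_s: 18.18
ee_pos: [0.4385, -0.0567, 0.0699]
eef_rot: [3.142, -0.0, 0.131]
force: [-0.4, 0.3, -0.8]
grip_width: 0.0192
grip_force: 54.9
```

carry_out(plan=[[[3,0,0,0,0,0,4],[2,0,0,0,0,0,4],[0,0,0,0,0,0,4]]])

```text
time_s: 18.43
ee_pos: [0.4434, -0.0561, 0.07]
eef_rot: [3.142, -0.0, 0.131]
force: [0.1, -0.9, -0.9]
grip_width: 0.0192
grip_force: 54.9
```

carry_out(plan=[[[2,0,0,0,0,0,4],[0,0,0,0,0,0,4]]])

```text
time_s: 18.6
ee_pos: [0.4453, -0.0559, 0.07]
eef_rot: [3.142, -0.0, 0.131]
force: [-0.3, 0.7, -0.9]
grip_width: 0.0194
grip_force: 54.9
```

carry_out(plan=[[[1.5,0,0,0,0,0,4],[0,0,0,0,0,0,4]]])

```text
time_s: 18.77
ee_pos: [0.4455, -0.0556, 0.0695]
eef_rot: [-3.141, 0.003, 0.131]
force: [-5.3, -0.6, -0.4]
grip_width: 0.0195
grip_force: 54.9
```

carry_out(plan=[[[1.5,0,0,0,0,0,4],[0,0,0,0,0,0,4]]])

```text
time_s: 18.93
ee_pos: [0.4457, -0.0554, 0.069]
eef_rot: [-3.14, 0.006, 0.131]
force: [-13.0, -2.0, -1.0]
grip_width: 0.0195
grip_force: 54.9
```

carry_out(plan=[[[1,0,0,0,0,0,4],[0,0,0,0,0,0,4]]])

```text
time_s: 19.1
ee_pos: [0.4458, -0.0553, 0.0686]
eef_rot: [-3.14, 0.008, 0.131]
force: [-16.6, -2.9, -0.5]
grip_width: 0.0191
grip_force: 54.9
```

carry_out(plan=[[[-4,0,0,0,0,0,4],[-6,0,0,0,0,0,4],[-6,0,0,0,0,0,4],[-6,0,0,0,0,0,4],[-6,0,0,0,0,0,4],[-6,0,0,0,0,0,4],[-4,0,0,0,0,0,4],[0,5,0,0,0,0,4],[0,10,0,0,0,0,4],[0,10,0,0,0,0,4],[0,10,0,0,0,0,4],[0,10,0,0,0,0,4],[0,10,0,0,0,0,4],[0,0,0,0,0,0,4],[0,0,0,0,0,0,4]]])

```text
time_s: 20.35
ee_pos: [0.4184, -0.1153, 0.0698]
eef_rot: [-3.141, 0.0, 0.129]
force: [0.2, 0.6, -1.0]
grip_width: 0.0192
grip_force: 54.9
```

carry_out(plan=[[[5,0,0,0,0,0,4],[5,0,0,0,0,0,4],[5,0,0,0,0,0,4],[4,0,0,0,0,0,4],[3,0,0,0,0,0,4],[3,0,0,0,0,0,4],[3,0,0,0,0,0,4],[0,0,0,0,0,0,4]]])

```text
time_s: 21.02
ee_pos: [0.4467, -0.1111, 0.0699]
eef_rot: [3.142, -0.0, 0.131]
force: [-0.7, -0.1, -1.0]
grip_width: 0.0192
grip_force: 54.9
```

carry_out(plan=[[[3,0,0,0,0,0,4],[2,0,0,0,0,0,4],[2,0,0,0,0,0,4],[2,0,0,0,0,0,4],[0,0,0,0,0,0,4]]])

```text
time_s: 21.43
ee_pos: [0.4546, -0.1099, 0.0696]
eef_rot: [-3.141, 0.002, 0.131]
force: [-3.6, -1.2, -0.1]
grip_width: 0.0192
grip_force: 54.9
```

carry_out(plan=[[[1.5,0,0,0,0,0,4],[0,0,0,0,0,0,4]]])

```text
time_s: 21.6
ee_pos: [0.4559, -0.1097, 0.0695]
eef_rot: [-3.141, 0.002, 0.131]
force: [-5.8, -0.4, -0.2]
grip_width: 0.0192
grip_force: 54.9
```

Springy: this is the latch. Push on (trip about 5 mm further).

carry_out(plan=[[[1.5,0,0,0,0,0,4],[1.5,0,0,0,0,0,4],[1,0,0,0,0,0,4],[0,0,0,0,0,0,4]]])

```text
time_s: 21.93
ee_pos: [0.4596, -0.1092, 0.0695]
eef_rot: [-3.141, 0.003, 0.131]
force: [-6.6, -0.8, -0.2]
grip_width: 0.0192
grip_force: 54.9
```

carry_out(plan=[[[1,0,0,0,0,0,4],[1,0,0,0,0,0,4],[0,0,0,0,0,0,4]]])

```text
time_s: 22.18
ee_pos: [0.4614, -0.109, 0.0694]
eef_rot: [-3.141, 0.003, 0.131]
force: [-8.7, -1.4, -0.0]
grip_width: 0.0193
grip_force: 54.9
```

Run:
```python
from h import *
c=snap('wrist','w7.png'); 
g=cv2.cvtColor(c['pixels'],cv2.COLOR_RGB2GRAY)
for u in (220,260,300): 
    x=np.where(g[:330,u]>190)[0]; print(u,x.tolist())
# expected bar location pixel for extension d
ex=np.array([np.cos(.131),np.sin(.131),0]);ey=np.array([-ex[1],ex[0],0]);m=np.array([.5403,-.0449,.042])
for d in (0,.04,.05): print(d,proj(c,m-(.041+d)*ex),proj(c,m-(.041+d)*ex-.03*ey))
```

```text
220 [6, 7, 8, 9, 10, 11, 12, 13, 14, 15, 16, 17, 18, 19, 20, 21, 36, 37, 38, 39, 40, 41, 42, 43, 44, 45, 46, 47, 48, 49, 50, 65, 66, 67, 68, 69, 70, 71, 72, 73, 74, 75, 76, 77, 78, 79, 92, 93, 94, 95, 96, 97, 98, 99, 100, 101, 102, 103, 104, 105, 106, 200, 201, 202, 203, 204, 205, 206, 207, 208, 209, 210, 211, 212, 252, 253, 254, 255, 256, 257, 258, 259, 260, 261]
260 [6, 7, 8, 9, 10, 11, 12, 13, 14, 15, 16, 17, 18, 19, 20, 21, 35, 36, 37, 38, 39, 40, 41, 42, 43, 44, 45, 46, 47, 48, 49, 50, 64, 65, 66, 67, 68, 69, 70, 71, 72, 73, 74, 75, 76, 77, 78, 92, 93, 94, 95, 96, 97, 98, 99, 100, 101, 102, 103, 104, 105, 106, 199, 200, 201, 202, 203, 204, 205, 206, 207, 208, 209, 210, 211, 212, 251, 252, 253, 254, 255, 256, 257, 258, 259, 260, 261]
300 [5, 6, 7, 8, 9, 10, 11, 12, 13, 14, 15, 16, 17, 18, 19, 20, 35, 36, 37, 38, 39, 40, 41, 42, 43, 44, 45, 46, 47, 48, 49, 50, 64, 65, 66, 67, 68, 69, 70, 71, 72, 73, 74, 75, 76, 77, 78, 92, 93, 94, 95, 96, 97, 98, 99, 100, 101, 102, 103, 104, 105, 106, 199, 200, 201, 202, 203, 204, 205, 206, 207, 208, 209, 210, 211, 251, 252, 253, 254, 255, 256, 257, 258, 259, 260, 261]
0 [234.38591483 190.03255391] [285.06940734 190.07521335]
0.04 [238.44468463 254.28996458] [286.81655487 254.32849358]
0.05 [239.40218184 269.44881688] [287.22872219 269.48640192]
```

carry_out(plan=[[[-5,0,0,0,0,0,4],[-7,0,0,0,0,0,4],[-8,0,0,0,0,0,4],[-8,0,0,0,0,0,4],[-8,0,0,0,0,0,4],[-8,0,0,0,0,0,4],[-8,0,0,0,0,0,4],[-8,0,0,0,0,0,4],[0,0,0,0,0,0,4]]])

```text
time_s: 22.98
ee_pos: [0.4019, -0.1169, 0.07]
eef_rot: [-3.142, 0.0, 0.13]
force: [-0.2, -0.8, -0.5]
grip_width: 0.0193
grip_force: 54.9
```

carry_out(plan=[[[2,-8,0,0,0,0,4],[2,-15.5,0,0,0,0,4],[2,-15.5,0,0,0,0,4],[2,-15.5,0,0,0,0,4],[2,-15.5,0,0,0,0,4],[2,-15.5,0,0,0,0,4],[2,-15.5,0,0,0,0,4],[2,-15.5,0,0,0,0,4],[2,-15.5,0,0,0,0,4],[2,-15.5,0,0,0,0,4],[2,-15.5,0,0,0,0,4],[2,-15.5,0,0,0,0,4],[2,-15.5,0,0,0,0,4],[2,-15.5,0,0,0,0,4],[2,-15.5,0,0,0,0,4],[2,-15.5,0,0,0,0,4],[2,-15.5,0,0,0,0,4],[2,-15.5,0,0,0,0,4],[0,-4,0,0,0,0,4],[0,0,0,0,0,0,4]]])

```text
time_s: 24.65
ee_pos: [0.4027, 0.162, 0.0698]
eef_rot: [-3.142, 0.0, 0.132]
force: [0.5, 0.3, -1.9]
grip_width: 0.019
grip_force: 54.9
```

carry_out(plan=[[[0,0,6,0,0,0,4],[0,0,12,0,0,0,4],[0,0,12,0,0,0,4],[0,0,12,0,0,0,4],[0,0,12,0,0,0,4],[0,0,12,0,0,0,4],[0,0,12,0,0,0,4],[0,0,8,0,0,0,4],[0,0,4,0,0,0,4],[0,0,3,0,0,0,4],[0,0,0,0,0,0,4],[0,0,0,0,0,0,4]]])

```text
time_s: 25.65
ee_pos: [0.4032, 0.161, -0.0228]
eef_rot: [-3.142, -0.0, 0.13]
force: [0.0, -0.8, -0.2]
grip_width: 0.0191
grip_force: 54.9
```

carry_out(plan=[[[0,0,1.5,0,0,0,4],[0,0,1,0,0,0,4],[0,0,0,0,0,0,4]]])

```text
time_s: 25.9
ee_pos: [0.403, 0.161, -0.0255]
eef_rot: [-3.142, -0.0, 0.131]
force: [-0.4, -0.8, -0.6]
grip_width: 0.0191
grip_force: 54.9
```

carry_out(plan=[[[0,0,0,0,0,0,24],[0,0,0,0,0,0,30],[0,0,0,0,0,0,40],[0,0,0,0,0,0,40],[0,0,0,0,0,0,40],[0,0,0,0,0,0,40],[0,0,-5,0,0,0,40],[0,0,-10,0,0,0,40],[0,0,-15,0,0,0,40],[0,0,-20,0,0,0,20],[0,0,-20,0,0,0,0],[0,0,-20,0,0,0,0],[0,0,-15,0,0,0,0],[0,0,0,0,0,0,0],[0,0,0,0,0,0,0]]])

```text
time_s: 27.15
ee_pos: [0.4033, 0.1611, 0.0803]
eef_rot: [-3.141, -0.002, 0.131]
force: [-0.3, 0.0, -0.3]
grip_width: 0.0034
grip_force: 0.0
```

Run:
```python
from h import *
o=telemetry.get_obs(); print(o['ee_pos'],o['eef_rot'],o['grip_width'],o['time_s'])
c=snap('top','t8.png'); cv2.imwrite('pics/c8.png',cv2.resize(cv2.imread('pics/t8.png')[180:330,220:450],None,fx=3.4,fy=3.4,interpolation=2))
ex=np.array([np.cos(.131),np.sin(.131),0]);m=np.array([.5403,-.0449,.042])
for d in (.04,.045,.05): print(d,proj(c,m-(.041+d)*ex))
```

```text
[0.40328894 0.16112578 0.08034688] [-3.14127709e+00 -1.99735436e-03  1.30689886e-01] 0.0033846964981707195 27.15
0.04 [368.72685026 288.91102812]
0.045 [369.07737375 291.27177086]
0.05 [369.42835298 293.63558293]
```

View pics/c8.png

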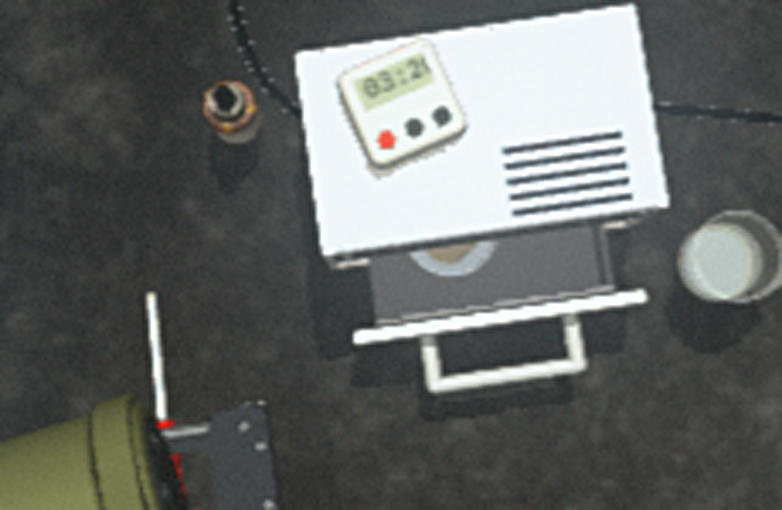

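carry_out(plan=[[[2.77,14.8,0,0,0,0,0],[2.77,14.8,0,0,0,0,0],[2.77,14.8,0,0,0,0,0],[2.77,14.8,0,0,0,0,0],[2.77,14.8,0,0,0,0,0],[2.77,14.8,0,0,0,0,0],[2.77,14.8,0,0,0,0,0],[2.77,14.8,0,0,0,0,0],[2.77,14.8,0,0,0,0,0],[2.77,14.8,0,0,0,0,0],[2.77,14.8,0,0,0,0,0],[2.77,14.8,0,0,0,0,0],[2.77,14.8,0,0,0,0,0],[2.77,14.8,0,0,0,0,0],[2.77,14.8,0,0,0,0,0],[0,0,10,0,0,0,0],[0,0,10,0,0,0,0],[0,0,5,0,0,0,0],[0,0,0,0,0,0,0]]])

```text
time_s: 28.78
ee_pos: [0.4717, -0.0528, 0.0524]
eef_rot: [-3.14, 0.003, 0.131]
force: [-0.1, -0.2, -0.2]
grip_width: 0.0005
grip_force: 0.0
```

Run:
```python
from h import *
o=telemetry.get_obs(); p=o['ee_pos'];print(p,o['eef_rot'],o['grip_width'],o['time_s'],o['force'])
c=snap('wrist','w9.png'); cv2.imwrite('pics/c9.png',c['pixels'][:,:,::-1])
ex=np.array([np.cos(.131),np.sin(.131),0]);m=np.array([.5403,-.0449,.042])
print('bar',proj(c,m-.086*ex),'front bottom/top',proj(c,m-.054*ex),proj(c,m-.054*ex+[0,0,.024]),'tip',proj(c,p+[0,0,.029]),'target',proj(c,m-.0675*ex))
```

```text
[ 0.47170798 -0.05281737  0.05243486] [-3.1404428   0.00333385  0.13121534] 0.000517150350112248 28.7833 [-0.1022567  -0.20781133 -0.24906488]
bar [326.07293119 299.12260896] front bottom/top [326.21431844 247.83242804] [326.3776824  261.55058365] tip [324.15470942 300.81787278] target [326.1533316  269.95624799]
```

View pics/c9.png

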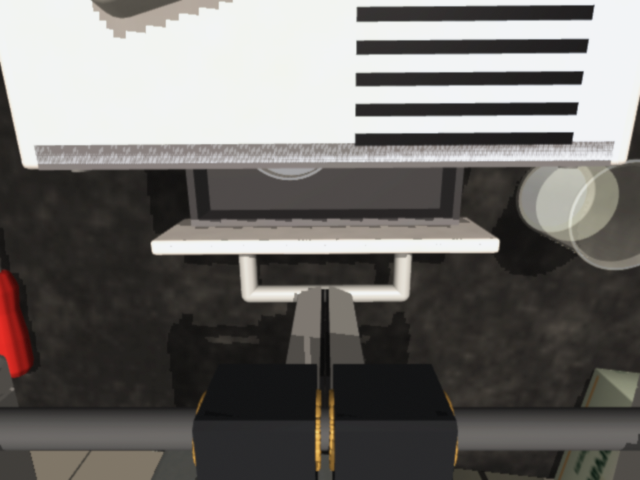

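carry_out(plan=[[[5.5,0,0,0,0,0,0],[0,0,5,0,0,0,0],[0,0,5,0,0,0,0],[0,0,0,0,0,0,0]]])

```text
time_s: 29.17
ee_pos: [0.4781, -0.0527, 0.0435]
eef_rot: [-3.141, 0.001, 0.131]
force: [-1.0, -0.4, -0.1]
grip_width: 0.0001
grip_force: 0.0
```

carry_out(plan=[[[0,0,4,0,0,0,0],[0,0,4,0,0,0,0],[0,0,0,0,0,0,0]]])

```text
time_s: 29.42
ee_pos: [0.4781, -0.0529, 0.0357]
eef_rot: [-3.141, 0.001, 0.131]
force: [-0.1, 0.1, 0.4]
grip_width: 0.0002
grip_force: 0.0
```

carry_out(plan=[[[0,0,4,0,0,0,0],[0,0,4,0,0,0,0],[0,0,3,0,0,0,0],[0,0,0,0,0,0,0]]])

```text
time_s: 29.75
ee_pos: [0.4781, -0.0529, 0.0247]
eef_rot: [-3.141, 0.001, 0.131]
force: [-0.3, 0.9, 0.1]
grip_width: 0.0003
grip_force: 0.0
```

carry_out(plan=[[[0,0,3,0,0,0,0],[0,0,3,0,0,0,0],[0,0,3,0,0,0,0],[0,0,0,0,0,0,0]]])

```text
time_s: 30.08
ee_pos: [0.4782, -0.0529, 0.0158]
eef_rot: [-3.141, 0.001, 0.131]
force: [0.2, -0.7, -0.0]
grip_width: 0.0006
grip_force: 0.0
```

carry_out(plan=[[[0,0,4,0,0,0,0],[0,0,4,0,0,0,0],[0,0,4,0,0,0,0],[0,0,4,0,0,0,0],[0,0,0,0,0,0,0]]])

```text
time_s: 30.5
ee_pos: [0.478, -0.0529, -0.0005]
eef_rot: [-3.141, 0.001, 0.131]
force: [-0.1, -1.4, -0.7]
grip_width: 0.0007
grip_force: 0.0
```

carry_out(plan=[[[0,0,4,0,0,0,0],[-3,0,0,0,0,0,0],[-3,0,0,0,0,0,0],[-3,0,0,0,0,0,0],[-3,0,0,0,0,0,0],[-3,0,0,0,0,0,0],[-3,0,0,0,0,0,0],[-3,0,0,0,0,0,0],[-3,0,0,0,0,0,0],[-3,0,0,0,0,0,0],[-3,0,0,0,0,0,0],[-3,0,0,0,0,0,0],[-3,0,0,0,0,0,0]]])

```text
time_s: 31.58
ee_pos: [0.4425, -0.0577, -0.0035]
eef_rot: [3.142, -0.0, 0.131]
force: [0.4, -0.2, 1.0]
grip_width: 0.0005
grip_force: 0.4
```

carry_out(plan=[[[-2,0,0,0,0,0,0],[-2,0,0,0,0,0,0],[-1.5,0,0,0,0,0,0],[0,0,0,0,0,0,0]]])

```text
time_s: 31.92
ee_pos: [0.437, -0.0584, -0.0036]
eef_rot: [-3.141, 0.0, 0.131]
force: [0.9, 0.4, 0.6]
grip_width: 0.0003
grip_force: 0.0
```

carry_out(plan=[[[-1.5,0,0,0,0,0,0],[-1.5,0,0,0,0,0,0],[0,0,0,0,0,0,0]]])

```text
time_s: 32.17
ee_pos: [0.4352, -0.0587, -0.0034]
eef_rot: [3.141, -0.002, 0.13]
force: [7.4, 1.4, -3.5]
grip_width: 0.0009
grip_force: 3.2
```

carry_out(plan=[[[2,0,0,0,0,0,0],[3,0,0,0,0,0,0],[2,0,0,0,0,0,0],[0,0,0,0,0,0,0],[0,0,-5,0,0,0,0],[0,0,-10,0,0,0,0],[0,0,-15,0,0,0,0],[0,0,-15,0,0,0,0],[0,0,-15,0,0,0,0],[0,0,-15,0,0,0,0],[0,0,-15,0,0,0,0],[0,0,-15,0,0,0,0],[0,0,0,0,0,0,0],[0,0,0,0,0,0,0]]])

```text
time_s: 33.33
ee_pos: [0.4416, -0.0579, 0.1021]
eef_rot: [3.141, -0.002, 0.131]
force: [-0.3, 0.8, -0.7]
grip_width: 0.0002
grip_force: 0.0
```

Run:
```python
from h import *
o=telemetry.get_obs(); p=o['ee_pos'];print(p,o['time_s'],o['force'])
c=snap('wrist','w10.png'); t=snap('top','t10.png')
cv2.imwrite('pics/c10.png',np.hstack([cv2.resize(c['pixels'][:,:,::-1],(400,300)),cv2.resize(t['pixels'][180:330,230:430,::-1],(400,300))]))
g=cv2.cvtColor(c['pixels'],cv2.COLOR_RGB2GRAY)
ex=np.array([np.cos(.131),np.sin(.131),0]);ey=np.array([-ex[1],ex[0],0]);m=np.array([.5403,-.0449,.042])
for s in(.03,-.03):
    u=int(proj(c,m-.121*ex+s*ey)[0]); x=np.where(g[200:330,u]>190)[0]+200; print(u,x.tolist())
for d in(.07,.075,.08): print(d,proj(c,m-(.041+d)*ex))
```

```text
[ 0.44156687 -0.05794931  0.10214462] 33.3333 [-0.26178916  0.76865099 -0.68046353]
282 [230, 231, 232, 233, 234, 235, 236, 237, 238, 239, 240, 272, 273, 274, 275, 276, 277, 278, 279, 280]
365 [229, 230, 231, 232, 233, 234, 235, 236, 237, 238, 239, 271, 272, 273, 274, 275, 276, 277, 278, 279, 280]
0.07 [324.11287923 263.1785209 ]
0.075 [324.10917047 269.81291615]
0.08 [324.10549771 276.38290136]
```

View pics/c10.png

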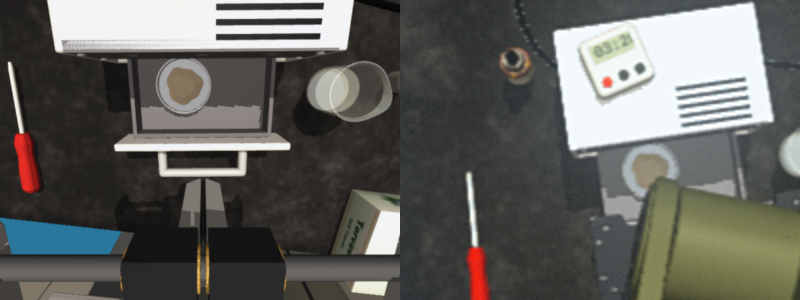

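The drawer bar sits at row 276, which puts the drawer about 80 mm out. The screwdriver lies flat on the left, the dropper bottle and beaker are standing, and the gripper is clear of everything.

```bash
python3 -c "
from station import ctrl; print(ctrl.hand_in())"
```

```text
the job is handed in; nothing more can be done
None
```

The job is handed in: the latch was behind the right hole and tripped there, the drawer is open to its stop (about 80 mm), the screwdriver lies flat on the worktop, and no bystander was touched as far as the images and forces show; the vial was not in the last pictures, and the hand-in gave no verdict.

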